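# Set the waste bin on its bench stand and hold its flap in balance

## Robot

A 6-joint arm with a two-finger parallel gripper is mounted at the origin on the work surface. World frame = base frame: x ahead of the robot, y to its left, z up, the work surface at z = 0. Lengths are in mm, angles in rad, forces in N, time in s.
With the tool pointing down it reaches from about 300 to 775 mm from the base axis. Payload 14.6 kg.
Tool frame: the origin (TCP) lies between the finger pads; the fingertips stand 8 mm ahead of it and the grasp point (between the pads) lies 11 mm behind it; z points along the fingers, y is the direction in which the jaws open and shut (so a half turn about z gives the same grasp; the last joint's range is limited). The gripper opens to 94 mm and grips with 3 to 60 N. Pads are 16 mm wide; open, the fingers measure 119 mm over their backs; the gripper's body (75 mm by 177 mm) begins 78 mm behind the grasp point.
Start: joints at [-1.313, 0.3, 1.521, -0, 1.321, -0.067], TCP at [175.508, -521.235, 213.446] pointing down, gripper open.
Joint ranges: [-3.03, 3.03], [-0.79, 2.21], [0.23, 2.52], [-1.04, 4.18], [0, 3.07], [-2.55, 2.55]. Speed limits (rad/s): [2.22, 2.22, 2.57, 3.14, 3.14, 3.14].

## Interface

Orientations are given as [roll, pitch, yaw] about the fixed x, y, z axes, in that order (R = Rz(yaw) Ry(pitch) Rx(roll)).
In Python, from cell import manip, cams, models gives the robot as it stands. The module is installed in compiled form; this text tells all that it offers.
- The arm moves only by the shell command python3 -m pendant 'ROWS' [OPENING] [FORCE]. ROWS is JSON, a list that holds one entry, the list of rows, each a list of 4 numbers: the shift along the tool's x, y, z in cm, then the turn about the tool's z in rad. In form: [[[x, y, z, roll], ...]]. A call has 1 to 5 rows; each row is the pose to reach, as a shift and turn from the pose commanded when the call began, along the tool's axes at that moment; what a row does not reach only later rows make up. A row lasts 1/10 s, in which the tool goes at most 50 mm and 8.59 degrees, less where a joint would pass 70% of its speed; a pose out of reach is approached as far as the arm can. A call with a gripper value outside its range is refused whole. OPENING is the opening, from -1 (shut) to 1 (fully open), so that 0 is half open, set as the call begins (- or left out, the last holds). The fingers move at their own pace and stop on an object; FORCE is the grip in N (left out, the last holds). Time passes only in rows, so rows that repeat a pose let the fingers close. It gives the time, the measured TCP pose, the force and the opening at its end, in the units of the state.
- manip.read_state(): the state, without advancing time (a new reading comes with each control period).
- cams.camera(name): name is "side" or "top" or "wrist"; returns a dict with "frame" (384x512x3 uint8, red, green, blue), "K" (3x3 intrinsics, pixels), "D" ([k1, k2, p1, p2, k3] as OpenCV has them; the pictures are not rectified), "pose" (4x4, takes a point from camera to world coordinates). Camera axes: x right, y down, z forward; pixel columns grow to the right and rows downward; lengths in mm; the calibration is good to about 2 mm. A picture is of the moment at which its call begins. There is no depth.
- manip.sign_off(): hands the job in, once; it reports no verdict.
Trained networks look in the newest picture that a camera, given by its name, has taken for a name from the list of things; names that differ only in an ending like _2 or _b are one class to them, and where a whole thing is asked for, a point or a joint stands for the part that bears it (a point fixed in the world has none). Each returns a list of dicts, best first, with "score" (0 to 1); they miss things now and then, are a little off and sometimes report something else, mostly with a low value. They report only what shows in the picture. A call takes as long as a camera call.
- models.regions_of(camera, name): "pixels" (384x512 bool, what is visible of it) and "point" ([column, row] in pixels, amid what is visible of it).
The state is a dict: "clock": time; "joints": joint angles; "qd": joint speeds; "effort": joint torques, N m; "eef_pos": TCP position; "eef_rot": TCP orientation; "wrist_force": force on the tool from outside, world axes, zero at the start; "moment": the same for the moment, N m; "finger_gap": finger opening in mm.
Only numpy, scipy, OpenCV 4.12 (cv2) and the standard library are available. Lean on these libraries where they do the work, as an engineer would, in place of code of your own. Each camera call takes 0.05 s, during which the arm holds its last target.

## Task

Carry the shut yellow waste bin by its handle to its grey bench stand, flap end at the stand's orange-striped end, and set it down gently with both pegs up through its lugs and its foot flat on the plate. Let go, then lift its orange flap by the finger bar until it stands straight up at its balance point, and finish still holding it there by its bar so that the used tests can be dropped in: the flap has no stay, so do not let it drop shut or flop back towards the handle. Leave everything else on the bench where it is.

Things in the scene. Friction and masses are not known exactly. Their poses are not given: they have to be found in the camera images.
- bin: Yellow waste bin, loose, 0.5 to 0.83 kg. Tub 170 (x) x 115 (y) x 135 mm, lid to 141. Origin: centre of its underside; z up; its front (flap end) is its own -x, within 0.4 rad of facing the robot. At foot level a 36 x 44 x 6 mm lug with a 13 mm vertical hole stands out at each end (243 mm overall). Back half of the lid fixed, with a white handle; front half is the orange flap. Balances 12 mm ahead of the handle.
- bin_handle (a point): Middle of the white carry handle: a fixed level bar along the bin's y, 14 (x) x 14 (z) mm, 80 mm clear between its posts, 34 mm clear above the lid. It lies 22 mm behind the bin's origin (bin +x) and 182 mm above its underside; axes as the bin's.
- lug_front (a point): Centre of the 13 mm hole of the front lug, at the level of the bin's underside, 103.5 mm ahead (-x) of its origin.
- lug_back (a point): Centre of the 13 mm hole of the back lug, at the level of the bin's underside, 103.5 mm behind (+x) its origin.
- flap (a joint): Hinge angle of the flap in rad: 0 = shut and level (as it starts), growing as it is lifted; 1.57 = standing straight up on a level bin, which is its balance point; a stop at 2.1 just short of the handle. It swings freely: below 1.57 it falls shut, above it it falls back.
- flap_panel: Orange flap, 70 g with its hinge, 74 long x 119 wide x 4 mm, and a 22 mm wide tongue that sticks out ahead of its free edge and ends in a round finger bar. Origin on the hinge line at mid width; with the flap shut its axes are the bin's and it reaches towards -x; it turns about its +y.
- flap_hinge (a point): Middle of the hinge line, which runs along the bin's y, 15 mm ahead (-x) of the bin's origin and 144 mm above its underside.
- flap_bar (a point): Middle of the finger bar at the end of the flap's tongue: a round bar along the bin's y, 12 mm thick, 40 mm long with rounded ends, 98 mm from the hinge line. With the flap shut it stands level with the hinge, 28 mm clear ahead of the tub's front wall; with fingers on its two ends it turns easily between them as the flap swings.
- stand: Bench stand, fixed to the bench: grey plate 260 (x) x 120 (y) x 12 mm with an orange stripe across its front end and two upright steel pegs on its long centre line. Origin: centre of its underside; its front is its own -x, within 0.4 rad of facing the robot. The bin's foot rests on the plate, 12 mm above the bench.
- peg_front (a point): Foot of the front peg, on the plate's top, 103.5 mm ahead (-x) of the stand's origin. The peg is 10 mm thick, 24 mm tall, its upper 10 mm tapering to 3.6 mm.
- peg_back (a point): Foot of the back peg, the same, 103.5 mm behind (+x) the stand's origin.
- rack: White tube rack 110 x 55 x 55 mm with one capped tube standing in it to 90 mm, between bin and stand; origin at the centre of its underside.
- dish: Oval steel dish with used test cassettes, 230 x 150 x 32 mm, on the right; origin at the centre of its underside.
- spray: White spray bottle with blue head, 72 mm across, 178 tall, on the left; origin at the centre of its underside.
- swab_jar: Clear jar of swabs, 72 mm across, 138 tall with the swabs, at the back; origin at the centre of its underside.
- timer: Small off-white timer lying flat, 55 x 75 x 20 mm, near the robot on the left; origin at the centre of its underside.
- test_box: Small white and navy test box 100 x 75 x 42 mm, near the robot on the right; origin at the centre of its underside.

How it is judged (in metres and radians):
On the way:
1. the shut bin stands home on both pegs of its stand, right way round, and the fingers have let go of it (horizontal distance between lug_front and peg_front below 0.003 m and horizontal distance between lug_back and peg_back below 0.003 m and z of bin in the frame of stand below 0.0145 m and angle between bin's own z axis and vertical below 0.03 rad and contact force between bin and stand above 1 N and value of joint flap below 0.1 rad and contact force between the fingers and bin below 0.2 N), for 0.2 s.
At the end, for the whole second after the job is handed in: The bin is home on its stand: each lug within 3 mm of its own peg, foot within 2.5 mm of the plate, level within 0.03 rad and resting on it (over 1 N). The flap is held still (under 0.15 rad/s) within 0.12 rad of straight up (1.57), and the fingers are touching it (over 0.3 N) (horizontal distance between lug_front and peg_front below 0.003 m and horizontal distance between lug_back and peg_back below 0.003 m and z of bin in the frame of stand below 0.0145 m and angle between bin's own z axis and vertical below 0.03 rad and contact force between bin and stand above 1 N and value of joint flap between 1.45 and 1.69 rad and velocity of joint flap between -0.15 and 0.15 rad/s and contact force between the fingers and flap_panel above 0.3 N); the arm keeps its last pose, push and grip.
It fails at once if the bin is tipped by more than 0.35 rad (angle between bin's own z axis and vertical above 0.35 rad).
It fails at once if the bin is dropped or rammed onto the stand (faster than 0.4 m/s in the last 40 mm, or over 100 N) (contact force between bin and stand above 100 N or (linear speed of bin above 0.4 m/s and horizontal distance between bin and stand below 0.05 m and z of bin in the frame of stand below 0.052 m)).
It fails at once if the flap goes past its balance point and back towards the handle (beyond 1.95 rad) (value of joint flap above 1.95 rad).
It fails at once if the flap falls freely shut or back (faster than 5 rad/s) (velocity of joint flap below -5 rad/s or velocity of joint flap above 5 rad/s).
It fails at once if rack, dish, spray bottle, swab jar, timer or test box is moved by more than 30 mm or tipped over (distance of any of rack, dish, spray, swab_jar, timer, test_box from where it was at the start of the episode above 0.03 m or angle between any of rack, dish, spray, swab_jar, timer, test_box's own z axis and vertical above 0.4 rad).
It also fails if it takes over 64 s, if anything falls off the work surface, if the arm or the gripper's body presses on something with over 40 N, if the wrist force passes 120 N, or if a joint passes its speed limit or range.

## Working session

There is one attempt and no reset: what is moved stays moved. The work goes in short steps, Python scripts to look and compute and a shell command to move; the robot and the scene stay as the last step left them, time stands still between calls to the robot, and variables do not carry over. Pictures are saved under pics/ and viewed, and the job is handed in when it is done.

```bash
mkdir -p pics; ls; python3 - <<'E'
from cell import manip,cams,models
import cv2
s=manip.read_state();print(s)
for n in ["side","top","wrist"]:
    c=cams.camera(n);cv2.imwrite(f"pics/a_{n}.png",c["frame"][:,:,::-1]);print(n,c["K"],c["D"],c["pose"])
E
```

```text
pics
{'clock': 0.0, 'joints': array([-1.31258017e+00,  3.00456967e-01,  1.52161072e+00,  9.69252148e-06,
        1.32068324e+00, -6.65865006e-02]), 'qd': array([ 7.97712853e-05,  6.12127110e-04,  5.86589661e-04,  1.19090245e-03,
       -7.78634171e-05,  4.06191577e-04]), 'effort': array([ 2.53119571e-03, -5.31808591e+01, -3.52740133e+01,  7.09516718e-02,
        2.43732979e-02, -9.38767903e-05]), 'eef_pos': array([ 175.45665592, -520.98695729,  212.88153505]), 'eef_rot': array([-3.14043757e+00, -8.64358222e-05,  3.24800207e-01]), 'wrist_force': array([ 0.30656978,  0.45547566, -0.93300284]), 'moment': array([-0.05283765, -0.03576845, -0.00024196]), 'finger_gap': 93.9021391481965}
side [[392.31507789   0.         262.21671487]
 [  0.         392.31507789 195.43649537]
 [  0.           0.           1.        ]] [-0.08553062  0.          0.          0.          0.        ] [[ 9.90155911e-01 -6.02431319e-02  1.26340956e-01  3.97562625e+02]
 [-1.38666523e-01 -5.45046288e-01  8.26859202e-01 -1.17696017e+03]
 [ 1.90490811e-02 -8.36238787e-01 -5.48034509e-01  8.91074080e+02]
 [ 0.00000000e+0
[... 272 characters left out ...]
1  1.41146264e-01  3.66946439e+02]
 [-9.99825979e-01  1.81802673e-02 -4.18197228e-03 -5.64075168e+00]
 [ 1.57329883e-03 -1.41199439e-01 -9.89979921e-01  1.37345388e+03]
 [ 0.00000000e+00  0.00000000e+00  0.00000000e+00  1.00000000e+00]]
wrist [[286.37835348   0.         254.37885064]
 [  0.         286.37835348 190.52091362]
 [  0.           0.           1.        ]] [-0.01127002  0.          0.          0.          0.        ] [[ 3.18962389e-01 -9.10263539e-01 -2.63975915e-01  2.51823741e+02]
 [-9.47767367e-01 -3.06374689e-01 -8.87218638e-02 -4.94944508e+02]
 [-1.15261197e-04  2.78486696e-01 -9.60440080e-01  3.83589988e+02]
 [ 0.00000000e+00  0.00000000e+00  0.00000000e+00  1.00000000e+00]]
```

View pics/a_top.png

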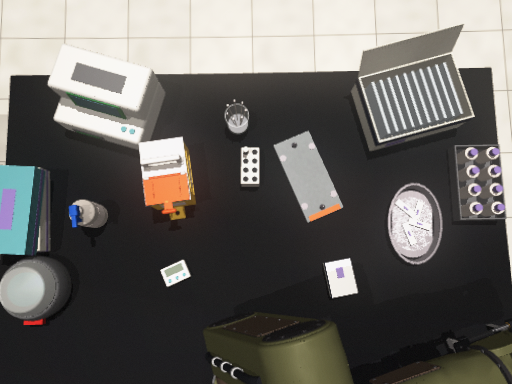

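View pics/a_side.png

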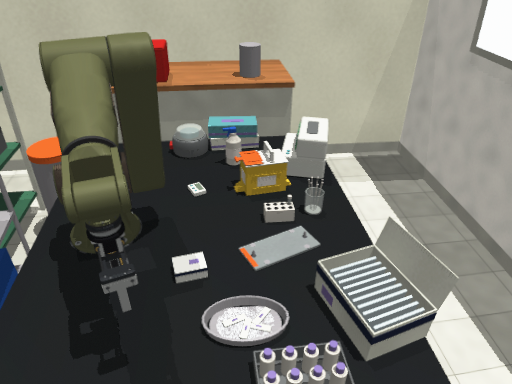

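```bash
cat > h.py <<'E'
from cell import manip,cams,models
import cv2,numpy as np
from scipy.spatial.transform import Rotation as R
def cam(n): 
    c=cams.camera(n); return c
def ray(c,uv):
    p=cv2.undistortPoints(np.array([[uv]],float),c["K"],np.array(c["D"]))[0,0]
    T=c["pose"]; return T[:3,3],T[:3,:3]@np.array([p[0],p[1],1.])
def onz(c,uv,z):
    o,d=ray(c,uv); return (o+d*(z-o[2])/d[2])
def proj(c,P):
    T=np.linalg.inv(c["pose"]); P=np.atleast_2d(P).astype(float)
    rv,_=cv2.Rodrigues(T[:3,:3]); return cv2.projectPoints(P,rv,T[:3,3],c["K"],np.array(c["D"]))[0][:,0]
def save(name,img,crop=None,s=1):
    if crop: x0,y0,x1,y1=crop; img=img[y0:y1,x0:x1]
    img=cv2.resize(img,None,fx=s,fy=s,interpolation=cv2.INTER_CUBIC); cv2.imwrite(f"pics/{name}.png",img[:,:,::-1])
E
python3 - <<'E'
from h import *
for n in ["top","side"]:
    c=cam(n)
    np.save(f"{n}.npy",c,allow_pickle=True)
    for t in ["bin","stand","flap_panel","bin_handle","flap_bar","peg_front","peg_back","lug_front","lug_back","rack","swab_jar","spray","dish","timer","test_box"]:
        r=models.regions_of(n,t)
        for q in r[:2]:
            ys,xs=np.nonzero(q["pixels"]);
            if len(xs): print(n,t,round(q["score"],2),np.round(q["point"],1),len(xs),xs.min(),xs.max(),ys.min(),ys.max())
        if t in("bin","stand","flap_panel") and r: np.save(f"m_{n}_{t}.npy",r[0]["pixels"])
    f=c["frame"]
    save(f"z_{n}_stand",f,(255,110,365,240) if n=="top" else (230,220,330,275),6 if n=="top" else 7)
    save(f"z_{n}_bin",f,(120,120,220,230) if n=="top" else (225,120,300,205),6 if n=="top" else 7)
E
```

```text
top bin 0.59 [168.4 175.9] 3589 138 195 137 219
top stand 0.82 [307.3 177.7] 3431 275 342 131 223
top flap_panel 0.93 [164.4 190.7] 1274 143 189 175 213
top bin_handle 0.91 [168.3 178.1] 3630 138 196 137 219
top flap_bar 0.7 [166.8 190.3] 1369 143 189 173 213
top flap_bar 0.28 [168.3 177. ] 3634 138 195 138 220
top peg_front 0.62 [310.2 177.6] 3266 275 341 132 221
top peg_front 0.43 [413.5 222.5] 3345 387 441 184 263
top peg_back 0.66 [306.9 179.2] 3317 274 342 132 222
top peg_back 0.55 [174.7 273.5] 526 160 190 260 286
top lug_front 0.65 [168.9 176.5] 3673 138 195 137 219
top lug_front 0.37 [166.6 191.5] 1355 143 189 173 213
top lug_back 0.84 [167.1 173.8] 3496 138 195 138 219
top rack 0.63 [248.  164.3] 722 240 260 148 187
top swab_jar 0.7 [235.3 117.2] 603 225 248 104 134
top spray 0.67 [ 87.5 214.8] 912 69 107 200 228
top dish 0.89 [413.1 222.2] 3276 387 441 183 262
top dish 0.18 [341.  274.8] 1035 323 357 258 297
top timer 0.72 [169.5 174.9] 3637 138 195 137 220
top test_box 0.95 [339.5 275.8] 1029 323 357 257 296
side bin 0.7 [263.  168.6] 2060 235 289 142 194
side stand 0.57 [
[... 173 characters left out ...]
7.4] 272 236 261 150 164
side peg_front 0.69 [279.4 250.6] 1872 240 319 226 270
side peg_back 0.86 [279.4 250.4] 1804 240 318 227 269
side lug_front 0.75 [264.1 167.8] 2063 235 290 142 194
side lug_front 0.64 [186.4 265.8] 813 171 207 253 281
side lug_back 0.76 [263.1 172.4] 2043 235 289 141 195
side rack 0.82 [278.4 212.6] 635 264 294 196 223
side rack 0.35 [250.1 159.6] 286 236 261 150 165
side swab_jar 0.97 [312.4 197.2] 421 306 323 184 213
side spray 0.89 [232.7 145.9] 465 224 241 127 165
side spray 0.25 [251.3 157.9] 326 236 262 150 165
side dish 0.77 [244.2 320.6] 3578 201 289 295 346
side timer 0.48 [198.4 188.6] 182 188 205 182 196
side test_box 0.63 [188.2 266.4] 865 172 208 252 282
```

View pics/z_top_stand.png

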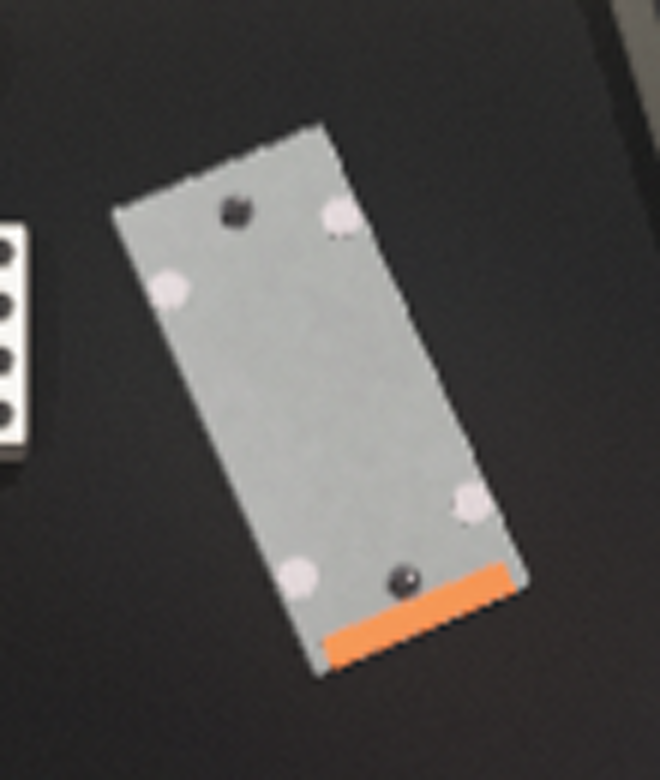

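View pics/z_top_bin.png

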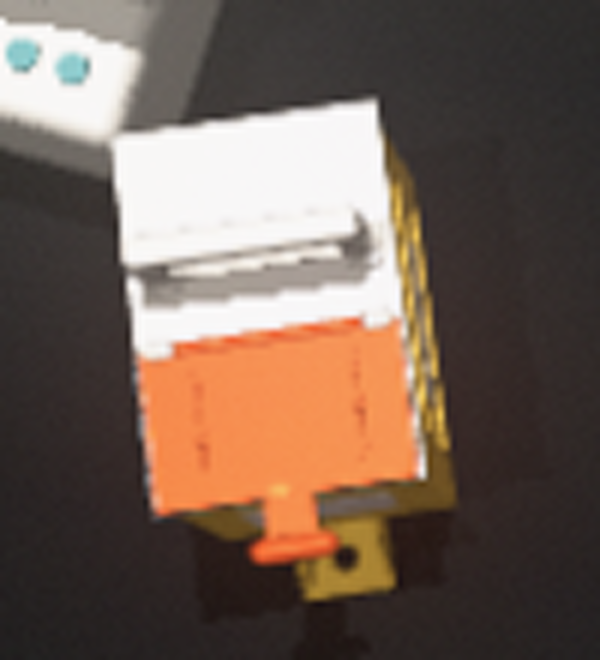

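View pics/z_side_bin.png

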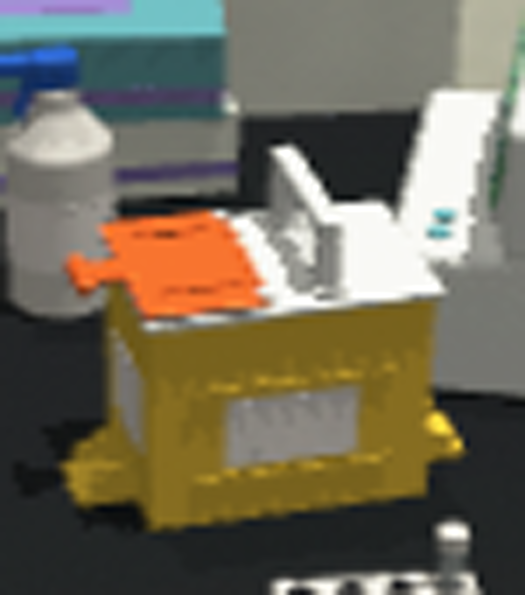

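View pics/z_side_stand.png

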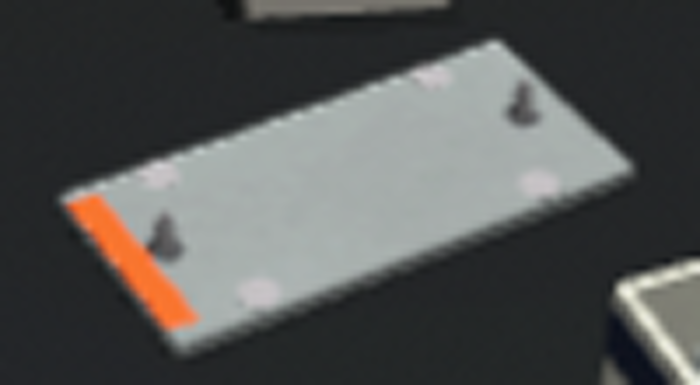

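```bash
cat > fit1.py <<'E'
from h import *
from scipy.optimize import least_squares
C={n:np.load(f"{n}.npy",allow_pickle=True).item() for n in("top","side")}
def px(u,v,s,x0,y0): return [x0+(u+.5)/s-.5,y0+(v+.5)/s-.5]
def fit(obs,x0,name):
    def res(p,each=False):
        c,s=np.cos(p[2]),np.sin(p[2]); out=[]
        for n,P,uv in obs:
            W=[p[0]+c*P[0]-s*P[1],p[1]+s*P[0]+c*P[1],P[2]]
            out.append(proj(C[n],W)[0]-uv)
        return np.array(out) if each else np.ravel(out)
    for sub in ("top","side",None):
        ob=obs
        obs2=[o for o in ob if sub in(None,o[0])]
        if len(obs2)<2: continue
        keep=obs; obs=obs2
        r=least_squares(res,x0,loss="soft_l1",x_scale=[1,1,.01]); print(name,sub,np.round(r.x,3)); 
        if sub is None: print(np.round(res(r.x,True),2).tolist())
        obs=keep
    return r.x
t=lambda u,v:px(u,v,6,255,110); s=lambda u,v:px(u,v,7,230,220)
ob=[("top",[130,60,12],t(113,211)),("top",[130,-60,12],t(322,124)),("top",[-130,-60,12],t(530,580)),("top",[-130,60,12],t(320,675)),
("top",[103.5,0,20],t(236,211)),("top",[-103.5,0,20],t(404,581)),
("side",[130,60,12],s(495,38)),("side",[130,-60,12],s(635,168)),("side",[-130,60,12],s(62,198)),("side",[-130,-60,12],s(183,343)),
("side",[103.5,0,36],s(524,84)),("side",[-103.5,0,36],s(168,214))]
fit(ob,[450,-100,0.4],"stand")
t=lambda u,v:px(u,v,6,120,120); s=lambda u,v:px(u,v,7,225,120)
ob=[("top",[-89,59.5,146],t(157,517)),("top",[-89,-59.5,146],t(418,477)),("top",[-113,20,144],t(251,552)),("top",[-113,-20,144],t(339,542)),("top",[-103.5,0,6],t(346,557)),
("top",[85,57.5,141],t(113,140)),("top",[85,-57.5,141],t(377,98)),
("side",[-85,-57.5,0],s(150,527)),("side",[85,-57.5,0],s(425,493)),("side",[-89,-59.5,146],s(147,322)),("side",[-89,59.5,146],s(100,226))]
fit(ob,[470,200,0.1],"bin")
E
python3 fit1.py
```

```text
stand top [ 6.12616e+02 -1.65321e+02  3.89000e-01]
stand side [ 6.16289e+02 -1.68035e+02  3.96000e-01]
stand None [ 6.14353e+02 -1.66311e+02  3.90000e-01]
[[-0.7, -0.5], [0.21, -1.17], [1.27, -0.06], [-0.22, -0.04], [0.44, -1.02], [0.74, -0.69], [-0.18, -0.22], [-0.4, -0.37], [-1.12, -0.51], [-1.06, 0.42], [-0.23, -0.88], [-0.81, -0.42]]
bin top [6.11039e+02 2.43781e+02 1.27000e-01]
bin side [6.14058e+02 2.42298e+02 1.36000e-01]
bin None [6.11818e+02 2.43955e+02 1.31000e-01]
[[-0.08, -0.92], [0.26, -0.74], [0.07, -0.1], [0.15, -0.63], [-0.01, -0.38], [1.09, 0.15], [-1.45, 1.26], [-0.31, 0.46], [-0.59, 0.08], [-0.9, -0.9], [-0.73, -0.53]]
```

```bash
cat >> h.py <<'E'
def go(x,y,z,yaw):
    s=manip.read_state(); Rm=R.from_euler("xyz",s["eef_rot"]).as_matrix()
    d=Rm.T@(np.array([x,y,z])-s["eef_pos"])/10
    dy=(yaw-s["eef_rot"][2]+np.pi)%(2*np.pi)-np.pi
    n=max(np.linalg.norm(d)/5,abs(dy)/.149)
    print("delta cm",np.round(d,2),"roll",round(-dy,3),"rows",round(n,1),"t",round(s["clock"],2))
E
python3 -c "
from h import *
go(600,-165,240,1.0)"
```

```text
delta cm [ 51.6  -20.22  -2.65] roll -0.675 rows 11.1 t 1.75
```

```bash
python3 -m pendant '[[[4.3,-1.7,-1,-0.06],[8.6,-3.4,-2,-0.12],[13,-5.1,-2.7,-0.18],[17.2,-6.8,-2.7,-0.24],[21.5,-8.5,-2.7,-0.3]]]' 1 40; python3 -c "
from h import *
go(600,-165,240,1.0)"
```

```text
clock: 2.25
eef_pos: [353.3, -370.7, 240.9]
eef_rot: [3.141, -0.0, 0.627]
wrist_force: [1.3, -0.9, 0.4]
finger_gap: 93.7
delta cm [32.05 -2.18  0.09] roll -0.373 rows 6.4 t 2.25
```

```bash
python3 -m pendant '[[[4.6,-0.3,0,-0.07],[9.2,-0.6,0,-0.14],[13.8,-0.9,0,-0.21],[18.4,-1.2,0,-0.28],[22.5,-1.5,0,-0.35]]]' >/dev/null;  python3 -m pendant '[[[4,1,0,0],[7.5,2.2,0,0],[8.7,2.6,0,0],[8.7,2.6,0,0]]]'; python3 - <<'E'
from h import *
c=cam("wrist");np.save("w1.npy",c,allow_pickle=True);save("w1",c["frame"],None,1.5);print(c["pose"][:3,3])
E
```

```text
clock: 3.15
eef_pos: [596.7, -170.1, 239.9]
eef_rot: [-3.141, 0.0, 0.977]
wrist_force: [-0.0, -0.5, -1.3]
finger_gap: 94.1
[ 641.71215758 -102.53836647  410.47274861]
```

View pics/w1.png

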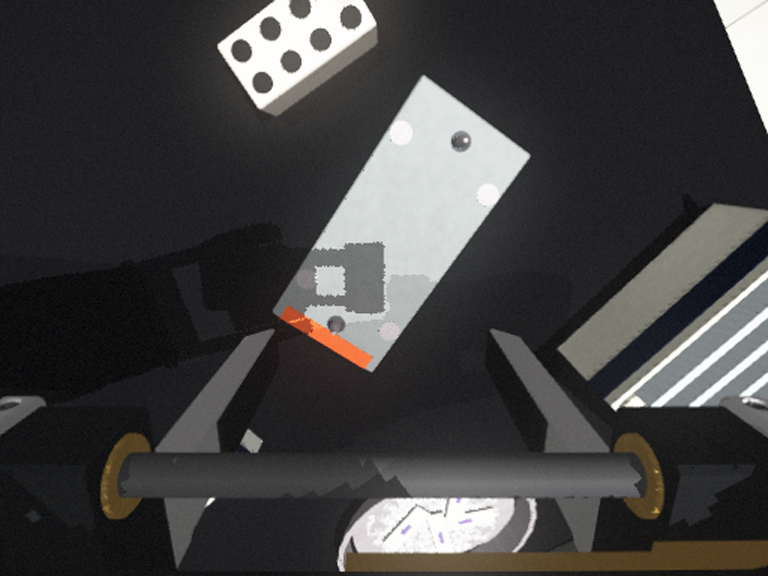

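```bash
python3 - <<'E'
from h import *
c=np.load("w1.npy",allow_pickle=True).item();save("w1a",c["frame"],(260,40,360,140),6);save("w1b",c["frame"],(175,180,275,255),6)
E
```

```text
(no output)
```

View pics/w1a.png

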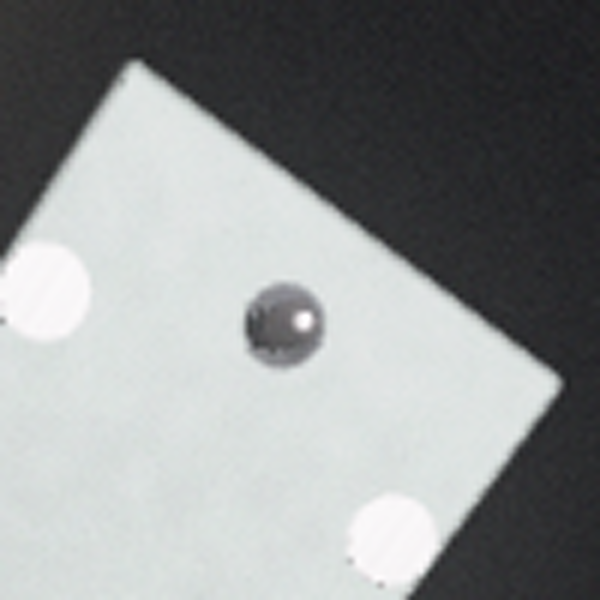

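View pics/w1b.png

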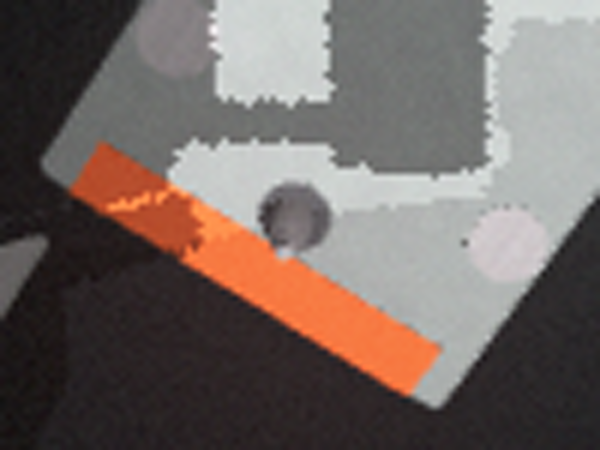

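```bash
cat >> fit1.py <<'E'
print("---")
C["wrist"]=np.load("w1.npy",allow_pickle=True).item()
a=lambda u,v:px(u,v,6,260,40); b=lambda u,v:px(u,v,6,175,180)
ob=[("wrist",[130,60,12],a(133,60)),("wrist",[130,-60,12],a(562,382)),("wrist",[-130,60,12],b(42,165)),("wrist",[-130,-60,12],b(438,408)),
("wrist",[103.5,0,20],a(284,325)),("wrist",[-103.5,0,20],b(295,218))]
fit(ob,[614,-166,0.39],"stand wrist")
C["wrist"]["pose"]
E
python3 fit1.py | sed -n '/---/,$p'; python3 -c "
from h import *
go(630,247,270,1.70)"
```

```text
---
stand wrist None [ 6.13040e+02 -1.65863e+02  3.85000e-01]
[[-0.17, -1.87], [1.74, -0.45], [-1.94, 1.11], [-0.17, 1.53], [1.2, -0.35], [-0.73, 1.53]]
delta cm [ 36.53 -20.63  -3.  ] roll -0.725 rows 8.4 t 3.2
```

```bash
python3 -m pendant '[[[4.1,-2.3,-0.6,-0.08],[8.2,-4.6,-1.2,-0.16],[12.3,-6.9,-1.8,-0.24],[16.4,-9.2,-2.4,-0.32],[20.5,-11.5,-3,-0.40]]]' >/dev/null;  python3 -c "
from h import *
go(630,247,270,1.70)"
```

```text
delta cm [18.31 -2.13  0.12] roll -0.324 rows 3.7 t 3.7
```

```bash
python3 -m pendant '[[[4,-0.5,0,-0.08],[8,-1,0,-0.16],[12,-1.4,0,-0.24],[15.5,-1.8,0,-0.30],[16,-1.9,0,-0.32]]]' >/dev/null; python3 -m pendant '[[[0,0,0,0],[0,0,0,0]]]'; python3 - <<'E'
from h import *
c=cam("wrist");np.save("w2.npy",c,allow_pickle=True);save("w2",c["frame"],None,1.5)
E
```

```text
clock: 4.4
eef_pos: [628.8, 221.9, 270.7]
eef_rot: [3.141, 0.0, 1.692]
wrist_force: [-0.9, -0.0, -0.7]
finger_gap: 94.1
```

View pics/w2.png

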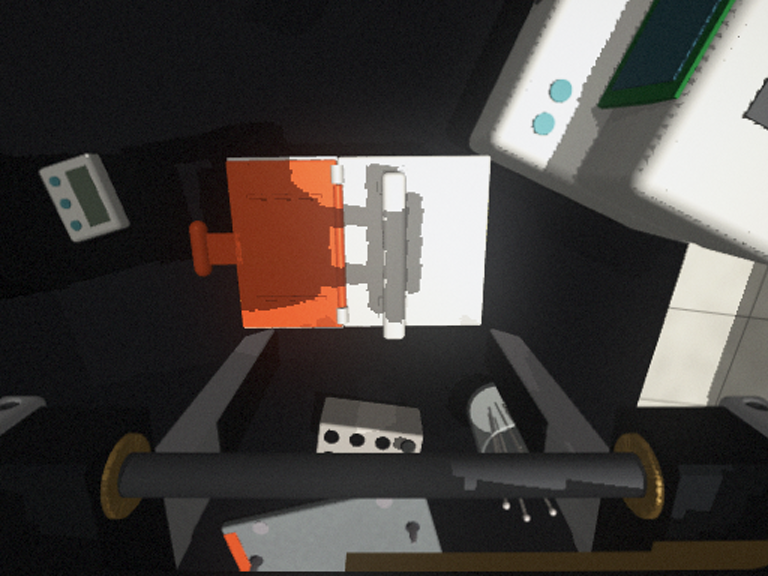

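```bash
cat > fit2.py <<'E'
exec(open("fit1.py").read().split('t=lambda')[0])
C["wrist"]=np.load("w2.npy",allow_pickle=True).item()
w=lambda u,v:px(u,v,1.5,0,0)
ob=[("wrist",[85,57.5,141],w(490,156)),("wrist",[85,-57.5,141],w(481,325)),("wrist",[-89,59.5,146],w(227,158)),("wrist",[-89,-59.5,146],w(244,328)),
("wrist",[-113,20,144],w(199,222)),("wrist",[-113,-20,144],w(203,276)),("wrist",[15,0,189],w(384,255)),("wrist",[29,0,189],w(406,255))]
fit(ob,[612,244,0.13],"bin wrist")
def tri(A,ua,B,ub):
    o1,d1=ray(C[A],ua);o2,d2=ray(C[B],ub)
    M=np.c_[d1,-d2]; s=np.linalg.lstsq(M,o2-o1,rcond=None)[0]
    print(A,B,np.round(o1+d1*s[0]),np.round(o2+d2*s[1]))
tri("wrist",w(560,90),"top",px(72,68,6,120,120))
tri("wrist",w(543,123),"top",px(72,68,6,120,120))
tri("wrist",w(560,90),"top",px(22,54,6,120,120))
# handle
tri("wrist",w(394,172),"top",px(125,240,6,120,120))
E
python3 fit2.py
```

```text
bin wrist None [6.11829e+02 2.45724e+02 1.43000e-01]
[[-2.07, 0.08], [-0.83, -5.08], [-1.27, 0.59], [0.55, -0.66], [-0.33, -1.84], [2.19, -0.53], [0.39, 1.77], [1.27, 1.44]]
wrist top [785. 392. -18.] [771. 380. -25.]
wrist top [734. 345. 102.] [735. 345. 103.]
wrist top [741. 369. 101.] [742. 369. 102.]
wrist top [626. 298. 195.] [630. 295. 195.]
```

```bash
python3 - <<'E'
from h import *
c=np.load("w2.npy",allow_pickle=True).item();save("w2a",c["frame"],(120,95,340,235),3.6)
E
```

```text
(no output)
```

View pics/w2a.png

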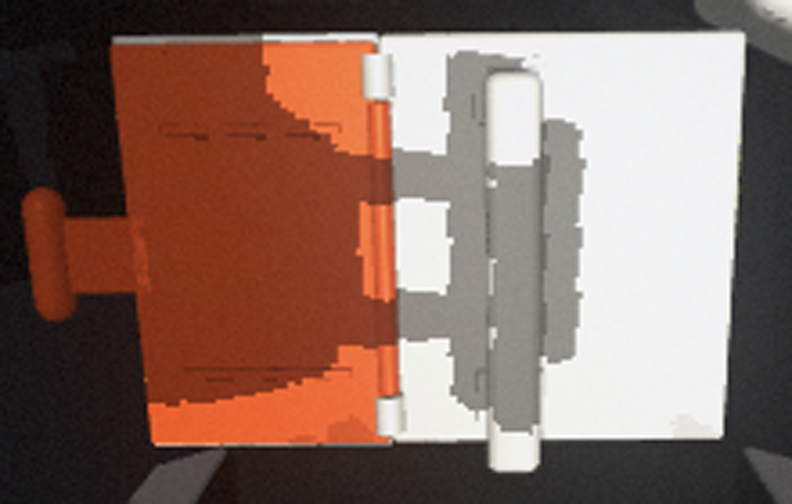

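```bash
python3 - <<'E'
from h import *
c=np.load("w2.npy",allow_pickle=True).item()
p=lambda u,v:[120+(u+.5)/3.6-.5,95+(v+.5)/3.6-.5]
def seg(n,a,b,z):
    A=onz(c,p(*a),z);B=onz(c,p(*b),z);d=A-B;print(n,np.round(A,1),np.round(B,1),"mid",np.round((A+B)/2,1),"len",round(np.linalg.norm(d),1),"yaw",round(np.arctan2(-d[0],d[1]),3))
seg("handle front",(488,80),(490,465),189)
seg("handle back",(543,80),(540,465),189)
seg("handle ends",(515,70),(515,472),189)
seg("lid back",(745,33),(722,437),141)
seg("flap front",(112,43),(154,443),146)
seg("bar",(42,188),(57,321),147)
seg("hinge",(378,55),(390,435),147)
print(c["pose"])
E
```

```text
handle front [619.9 295.2 189. ] [632.4 197.5 189. ] mid [626.2 246.4 189. ] len 98.5 yaw 0.127
handle back [632.9 296.8 189. ] [645.5 199.1 189. ] mid [639.2 247.9 189. ] len 98.5 yaw 0.129
handle ends [626.  298.2 189. ] [639.2 196.3 189. ] mid [632.6 247.3 189. ] len 102.8 yaw 0.129
lid back [689.9 315.1 141. ] [705.7 195.5 141. ] mid [697.8 255.3 141. ] len 120.6 yaw 0.131
flap front [516.1 291.3 146. ] [531.5 174.3 146. ] mid [523.8 232.8 146. ] len 118.0 yaw 0.13
bar [497.5 249.  147. ] [502. 210. 147.] mid [499.7 229.5 147. ] len 39.3 yaw 0.115
hinge [589.4 296.9 147. ] [603.3 186.1 147. ] mid [596.3 241.5 147. ] len 111.7 yaw 0.125
[[ 9.92677372e-01  1.16095575e-01  3.33684486e-02  6.18403184e+02]
 [ 1.20795302e-01 -9.53219831e-01 -2.77092851e-01  3.02858025e+02]
 [-3.61787039e-04  2.79094555e-01 -9.60263557e-01  4.41339362e+02]
 [ 0.00000000e+00  0.00000000e+00  0.00000000e+00  1.00000000e+00]]
```

```bash
python3 -m pendant '[[[2.5,0.1,2,-0.008],[2.5,0.1,5,-0.008],[2.5,0.1,5,-0.008]]]'; python3 -c "
from h import *
go(633,247,171,1.70)"
```

```text
clock: 4.75
eef_pos: [625.5, 247.4, 216.7]
eef_rot: [-3.135, 0.001, 1.701]
wrist_force: [0.3, -0.8, -0.1]
finger_gap: 94.0
delta cm [-0.13  0.77  4.56] roll 0.001 rows 0.9 t 4.75
```

```bash
python3 -m pendant '[[[-0.1,0.7,1,0],[-0.1,0.7,2.5,0],[-0.1,0.7,4,0],[-0.1,0.7,4,0],[-0.1,0.7,4,0]]]'; python3 -c "
from h import *
go(633,247,171,1.70)"
```

```text
clock: 5.25
eef_pos: [633.6, 248.7, 180.4]
eef_rot: [-3.141, 0.0, 1.703]
wrist_force: [-0.2, 0.2, 0.5]
finger_gap: 94.2
delta cm [-0.16 -0.08  0.94] roll 0.003 rows 0.2 t 5.25
```

```bash
python3 -m pendant '[[[-0.15,-0.05,0.5,0],[-0.15,-0.05,0.95,0],[-0.15,-0.05,0.95,0],[-0.15,-0.05,0.95,0]]]' 1 50; python3 -m pendant '[[[0,0,0,0],[0,0,0,0],[0,0,0,0],[0,0,0,0],[0,0,0,0]]]' -1 50
```

```text
clock: 5.65
eef_pos: [633.3, 247.3, 171.0]
eef_rot: [-3.142, 0.0, 1.703]
wrist_force: [-0.4, -0.6, -0.1]
finger_gap: 94.2
clock: 6.15
eef_pos: [633.3, 247.3, 171.0]
eef_rot: [3.141, -0.0, 1.703]
wrist_force: [0.4, 0.5, -0.1]
finger_gap: 57.4
```

```bash
python3 - <<'E'
from h import *
s=manip.read_state();print(s)
c=cam("wrist");np.save("w3.npy",c,allow_pickle=True);save("w3",c["frame"],None,1.2)
c=cam("side");save("s3",c["frame"],(150,80,350,220),3)
E
```

```text
{'clock': 6.15, 'joints': array([3.18384380e-01, 6.27419042e-01, 1.14798347e+00, 3.49826673e-05,
       1.36608625e+00, 1.86373077e-01]), 'qd': array([-0.0008087 ,  0.00170084, -0.0006279 ,  0.00075627, -0.00128853,
       -0.00132644]), 'effort': array([ 3.79557154e-03, -7.13782310e+01, -3.58561778e+01,  7.46128522e-02,
        2.75844635e-03,  1.07311369e-04]), 'eef_pos': array([633.33218365, 247.29082638, 171.00352463]), 'eef_rot': array([ 3.14149690e+00, -5.29114432e-05,  1.70280052e+00]), 'wrist_force': array([ 0.42475963,  0.48433809, -0.09110657]), 'moment': array([-0.06304895, -0.08215605,  0.03763761]), 'finger_gap': 57.42102766650614}
```

View pics/s3.png

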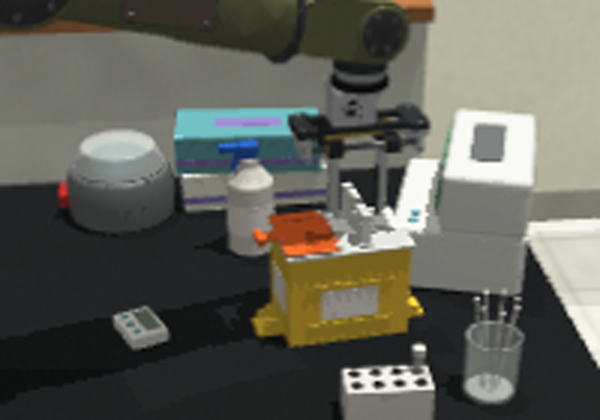

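View pics/w3.png

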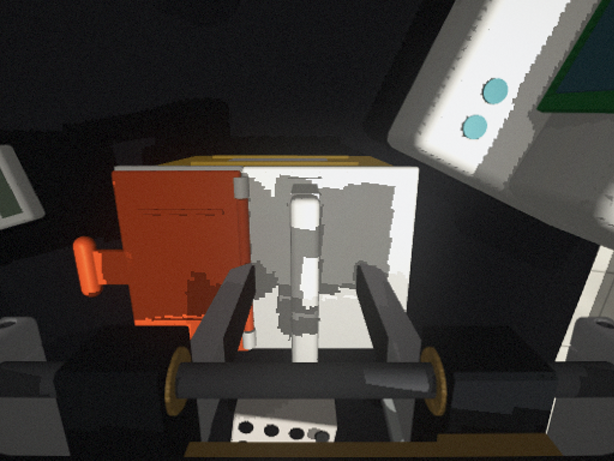

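```bash
python3 -m pendant '[[[0,0,0,0],[0,0,0,0],[0,0,0,0],[0,0,0,0],[0,0,0,0]]]'; python3 -m pendant '[[[0,0,0,0],[0,0,0,0],[0,0,0,0]]]'
```

```text
clock: 6.75
eef_pos: [633.2, 247.2, 170.8]
eef_rot: [-3.141, 0.0, 1.703]
wrist_force: [-2.6, -0.6, 2.5]
finger_gap: 13.5
clock: 7.05
eef_pos: [633.2, 247.2, 170.8]
eef_rot: [-3.141, 0.0, 1.703]
wrist_force: [-2.3, -2.5, -1.3]
finger_gap: 13.3
```

```bash
python3 -m pendant '[[[0,0,-0.3,0],[0,0,-0.8,0],[0,0,-1.5,0],[0,0,-2.2,0],[0,0,-3,0]]]' - 60; python3 -m pendant '[[[0,0,-1,0],[0,0,-2,0],[0,0,-2,0],[0,0,-2,0]]]'; python3 - <<'E'
from h import *
print(manip.read_state()["moment"])
c=cam("wrist");save("w4",c["frame"],None,1.2)
c=cam("side");np.save("s4.npy",c,allow_pickle=True);save("s4",c["frame"],(210,100,310,200),6)
E
```

```text
clock: 7.55
eef_pos: [633.3, 247.2, 201.6]
eef_rot: [3.142, 0.0, 1.703]
wrist_force: [-0.2, 0.5, -8.3]
finger_gap: 13.7
clock: 7.95
eef_pos: [633.3, 247.3, 221.1]
eef_rot: [3.141, -0.0, 1.703]
wrist_force: [-0.0, 0.3, -8.3]
finger_gap: 13.6
[-0.07218981 -0.0415502  -0.00316968]
```

View pics/s4.png

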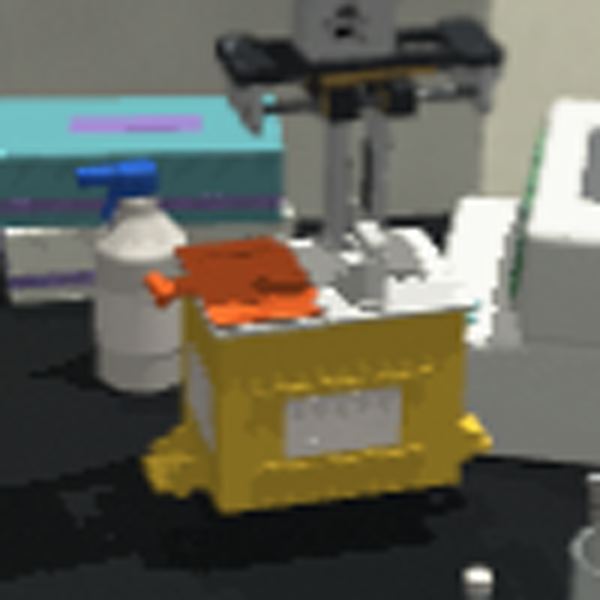

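View pics/w4.png

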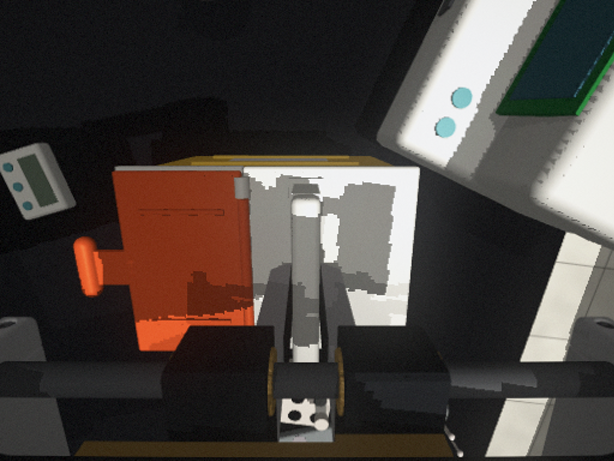

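```bash
python3 -m pendant '[[[0,-0.3,-0.6,0],[-0.5,-1,-2,0],[-1.5,-2,-4,0],[-3.5,-3.2,-6,0],[-6,-4.5,-7,0]]]' ; python3 -c "
from h import *
go(560,40,290,1.82)"
```

```text
clock: 8.55
eef_pos: [596.1, 181.5, 294.2]
eef_rot: [3.138, -0.0, 1.704]
wrist_force: [0.9, 0.5, -7.4]
finger_gap: 13.7
delta cm [-13.55  -5.45   0.4 ] roll -0.116 rows 2.9 t 8.55
```

```bash
python3 -m pendant '[[[-2.8,-1.2,0,-0.02],[-5.6,-2.4,0,-0.04],[-8.5,-3.4,0,-0.07],[-11.5,-4.4,0,-0.1],[-14.5,-5.2,0,-0.13]]]' ; python3 -c "
from h import *
go(634,-158,290,1.959)"
```

```text
clock: 9.05
eef_pos: [563.2, 29.9, 292.5]
eef_rot: [3.14, 0.0, 1.834]
wrist_force: [-0.3, -1.0, -7.7]
finger_gap: 13.7
delta cm [-19.99   1.95   0.26] roll -0.125 rows 4.0 t 9.05
```

```bash
python3 -m pendant '[[[-3,-0.5,0,-0.02],[-6,-0.4,0,-0.04],[-9,-0.1,0,-0.06],[-12,0.3,0,-0.08],[-15,0.8,0,-0.1]]]' ;python3 -m pendant '[[[-2.5,0.5,0,-0.02],[-4,0.9,0,-0.025],[-4.8,1.1,0,-0.025],[-4.8,1.1,0,-0.025],[-4.8,1.1,0,-0.025]]]' ; python3 -c "
from h import *
go(634,-158,220,1.959)"
```

```text
clock: 9.55
eef_pos: [610.5, -112.9, 292.6]
eef_rot: [3.14, 0.001, 1.933]
wrist_force: [0.1, 1.1, -7.9]
finger_gap: 13.7
clock: 10.05
eef_pos: [637.6, -151.8, 291.4]
eef_rot: [3.141, -0.0, 1.958]
wrist_force: [0.3, 0.6, -7.4]
finger_gap: 13.3
delta cm [-0.43 -0.57  7.14] roll -0.001 rows 1.4 t 10.05
```

```bash
python3 -m pendant '[[[-0.2,-0.3,1.5,0],[-0.4,-0.6,3,0],[-0.4,-0.6,5,0],[-0.4,-0.6,6.5,0],[-0.4,-0.6,7.1,0]]]' ; python3 -m pendant '[[[0,0,0,0],[0,0,0,0],[0,0,0,0]]]';python3 - <<'E'
from h import *
go(633.7,-157.7,215,1.959)
for n in("top","side","wrist"):
    c=cam(n);np.save(f"{n}5.npy",c,allow_pickle=True)
    save(n+"5",c["frame"],{"top":(260,110,380,230),"side":(220,170,340,280),"wrist":(0,0,512,384)}[n],{"top":6,"side":6,"wrist":1.5}[n])
E
```

```text
clock: 10.55
eef_pos: [633.3, -157.5, 218.8]
eef_rot: [-3.14, -0.001, 1.959]
wrist_force: [0.6, 0.3, -8.2]
finger_gap: 13.5
clock: 10.85
eef_pos: [634.2, -158.4, 221.2]
eef_rot: [3.14, 0.001, 1.958]
wrist_force: [-0.7, 0.5, -7.9]
finger_gap: 13.4
delta cm [ 0.09 -0.02  0.62] roll -0.001 rows 0.1 t 10.85
```

View pics/top5.png

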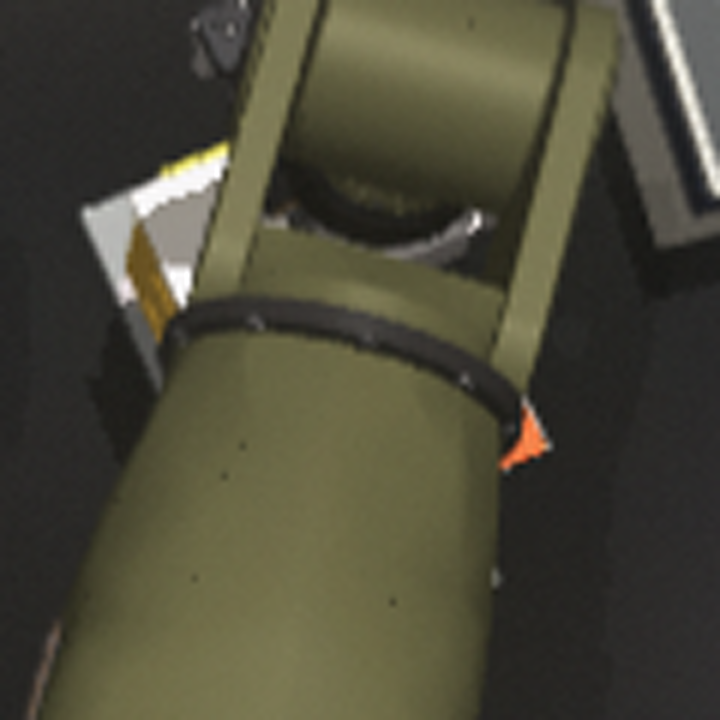

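View pics/side5.png

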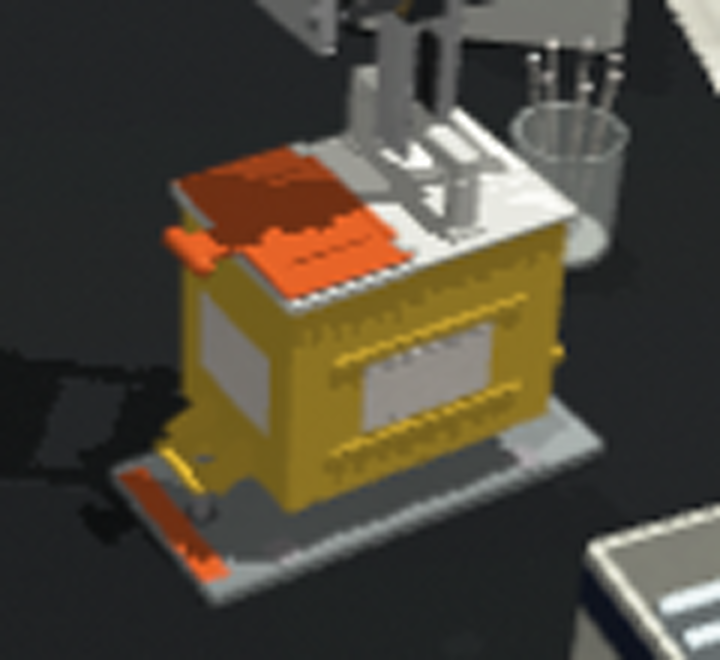

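View pics/wrist5.png

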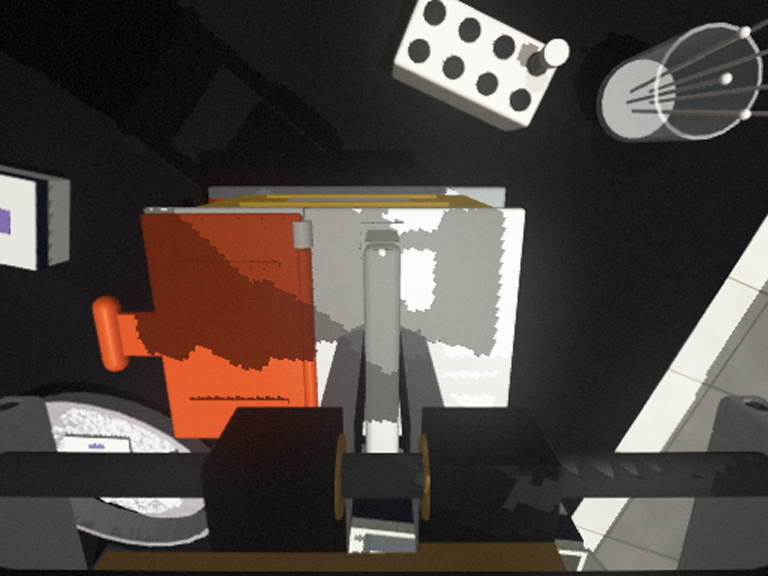

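```bash
cat > fit3.py <<'E'
exec(open("fit1.py").read().split('t=lambda')[0])
C["side"]=np.load("side5.npy",allow_pickle=True).item()
C["wrist"]=np.load("wrist5.npy",allow_pickle=True).item()
s=lambda u,v:px(u,v,6,220,170); w=lambda u,v:px(u,v,1.5,0,0)
Z=50.3
fit([("side",[130,-60,12],s(602,443)),("side",[-130,60,12],s(113,470)),("side",[-130,-60,12],s(215,598))],[613,-166,.39],"stand side")
fit([("side",[-85,-57.5,Z],s(290,513)),("side",[85,-57.5,Z],s(548,415)),("side",[-89,59.5,146+Z],s(175,183)),("side",[-113,20,144+Z],s(172,236)),("side",[-113,-20,144+Z],s(208,270)),("side",[-89,-59.5,141+Z],s(292,303)),("side",[85,-59.5,141+Z],s(575,215))],[613,-166,.39],"bin side")
def seg(n,a,b,z):
    c=C["wrist"];A=onz(c,w(*a),z);B=onz(c,w(*b),z);d=A-B;print(n,np.round(A,1),np.round(B,1),"mid",np.round((A+B)/2,1),"len",round(np.linalg.norm(d),1),"yaw",round(np.arctan2(-d[0],d[1]),3))
seg("stand left edge (rot90)",(505,187),(208,187),12)
seg("lid left edge",(525,207),(143,208),141+Z)
seg("flap front",(142,210),(172,437),146+Z)
seg("bar",(104,296),(116,371),147+Z)
c,s_=np.cos(.388),np.sin(.388)
for P in ([-89,0],[-113,0],[85,59.5],[130,60],[-130,60]): print(P, np.round([613.3+c*P[0]-s_*P[1],-166+s_*P[0]+c*P[1]],1))
E
python3 fit3.py
```

```text
stand side side [ 6.16038e+02 -1.67789e+02  3.97000e-01]
stand side None [ 6.16038e+02 -1.67789e+02  3.97000e-01]
[[0.49, -0.15], [-0.56, -0.14], [0.06, 0.15]]
bin side side [ 6.17334e+02 -1.69258e+02  3.86000e-01]
bin side None [ 6.17334e+02 -1.69258e+02  3.86000e-01]
[[-0.29, 0.32], [0.1, 0.11], [0.19, -0.53], [-0.04, -0.48], [0.29, 0.58], [-0.16, 0.51], [-0.09, -0.75]]
stand left edge (rot90) [709.3 -62.6  12. ] [ 471.8 -159.3   12. ] mid [ 590.6 -110.9   12. ] len 256.5 yaw -1.184
lid left edge [671.6 -76.8 191.3] [ 508.3 -143.7  191.3] mid [ 590.  -110.2  191.3] len 176.4 yaw -1.182
flap front [ 510.5 -143.2  196.3] [ 552.8 -254.4  196.3] mid [ 531.6 -198.8  196.3] len 118.9 yaw 0.364
bar [ 503.5 -189.7  197.3] [ 517.4 -226.6  197.3] mid [ 510.5 -208.1  197.3] len 39.5 yaw 0.358
[-89, 0] [ 530.9 -199.7]
[-113, 0] [ 508.7 -208.8]
[85, 59.5] [669.5 -78.8]
[130, 60] [710.9 -61.3]
[-130, 60] [ 470.3 -159.6]
```

```bash
python3 -m pendant '[[[0.05,-0.07,0.3,0],[0.05,-0.07,0.7,0],[0.05,-0.07,1.1,0],[0.05,-0.07,1.5,0],[0.05,-0.07,1.8,0]]]' ; python3 -m pendant '[[[0,0,0.2,0],[0,0,0.4,0],[0,0,0.6,0],[0,0,0.6,0]]]'; python3 -c "
from h import *
go(633.3,-158.1,183,1.959)"
```

```text
clock: 11.5
eef_pos: [633.0, -158.3, 201.3]
eef_rot: [-3.141, -0.0, 1.958]
wrist_force: [0.3, -0.4, -7.8]
finger_gap: 13.6
clock: 11.9
eef_pos: [633.0, -158.3, 195.6]
eef_rot: [-3.141, -0.0, 1.958]
wrist_force: [0.1, 0.3, -8.1]
finger_gap: 13.3
delta cm [0.01 0.03 1.26] roll -0.001 rows 0.3 t 11.9
```

```bash
python3 -m pendant '[[[0,0,0.2,0],[0,0,0.4,0],[0,0,0.6,0],[0,0,0.8,0],[0,0,1.0,0]]]' ; python3 -m pendant '[[[0,0,0.1,0],[0,0,0.1,0],[0,0,0.1,0]]]'
```

```text
clock: 12.4
eef_pos: [633.1, -158.3, 185.8]
eef_rot: [3.142, -0.0, 1.958]
wrist_force: [0.3, 0.0, -7.2]
finger_gap: 13.8
clock: 12.7
eef_pos: [633.2, -158.3, 185.0]
eef_rot: [3.141, 0.0, 1.958]
wrist_force: [-0.0, 0.2, -8.3]
finger_gap: 13.4
```

```bash
python3 -m pendant '[[[0,0,0.05,0],[0,0,0.1,0],[0,0,0.15,0],[0,0,0.18,0]]]' ; python3 -m pendant '[[[0,0,0.05,0],[0,0,0.05,0],[0,0,0.05,0]]]'
```

```text
clock: 13.1
eef_pos: [633.1, -158.3, 183.1]
eef_rot: [-3.142, -0.0, 1.958]
wrist_force: [-0.3, -0.2, -8.1]
finger_gap: 13.3
clock: 13.4
eef_pos: [633.2, -158.2, 182.8]
eef_rot: [3.141, 0.0, 1.958]
wrist_force: [-0.2, 1.0, -5.5]
finger_gap: 13.6
```

```bash
python3 -m pendant '[[[0,0,0.05,0],[0,0,0.05,0],[0,0,0.08,0],[0,0,0.08,0]]]';python3 - <<'E'
from h import *
for n in("side","wrist"):
    c=cam(n);np.save(f"{n}6.npy",c,allow_pickle=True)
    save(n+"6",c["frame"],{"side":(220,170,340,280),"wrist":(0,0,512,384)}[n],{"side":6,"wrist":1.2}[n])
E
```

```text
clock: 13.8
eef_pos: [633.3, -158.3, 182.8]
eef_rot: [3.141, 0.001, 1.958]
wrist_force: [-3.2, 1.6, 5.0]
finger_gap: 13.2
```

View pics/side6.png

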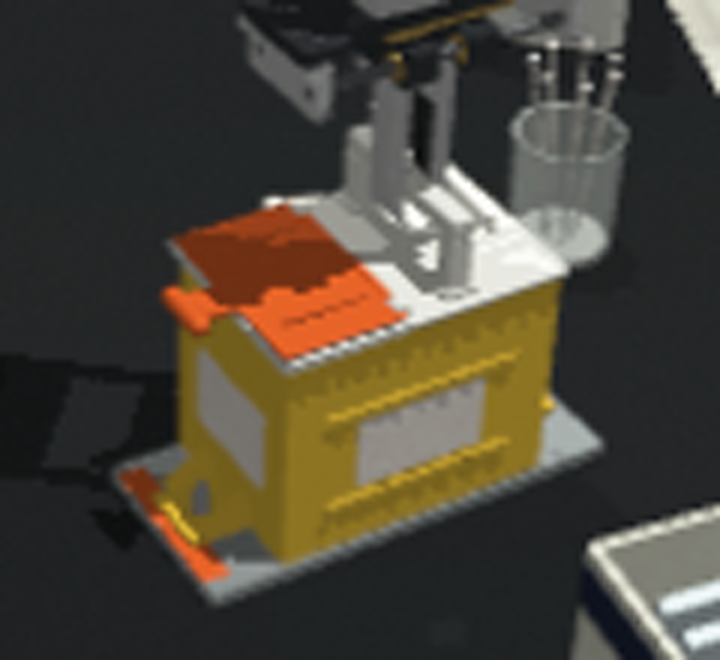

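```bash
python3 -m pendant '[[[0,0,0,0],[0,0,0,0],[0,0,0,0],[0,0,0,0],[0,0,0,0]]]' 0.3; python3 -m pendant '[[[0,0,0,0],[0,0,0,0]]]'
```

```text
clock: 14.4
eef_pos: [633.1, -158.3, 181.8]
eef_rot: [-3.142, 0.0, 1.958]
wrist_force: [0.1, -0.2, -0.4]
finger_gap: 49.7
clock: 14.6
eef_pos: [633.1, -158.3, 181.8]
eef_rot: [3.142, -0.0, 1.958]
wrist_force: [0.1, -0.6, -0.5]
finger_gap: 60.3
```

```bash
python3 -m pendant '[[[0,0,-1,0],[0,0,-3.5,0],[0,0,-7,0],[0,-1,-10,0.05],[0,-4,-11,0.15]]]' 0.5; python3 -c "
from h import *
go(508,-209,260,.388)"
```

```text
clock: 15.1
eef_pos: [597.1, -173.0, 295.6]
eef_rot: [3.137, 0.002, 1.807]
wrist_force: [0.0, -1.0, -0.5]
finger_gap: 70.5
delta cm [-1.41 -9.52  3.52] roll 1.419 rows 9.5 t 15.1
```

```bash
python3 -m pendant '[[[-0.3,-2,0,0.14],[-0.6,-4,0,0.28],[-0.9,-6,0,0.42],[-1.2,-8,0,0.56],[-1.4,-9.5,0,0.7]]]' >/dev/null; python3 -m pendant '[[[0,0,0,0.14],[0,0,0,0.28],[0,0,0,0.42],[0,0,0,0.56],[0,0,0,0.7]]]' >/dev/null; python3 -m pendant '[[[0,0,0,0.02],[0,0,0,0.02]]]'; python3 - <<'E'
from h import *
go(508,-209,260,.388)
for n in("top","side","wrist"):
    c=cam(n);np.save(f"{n}7.npy",c,allow_pickle=True)
    save(n+"7",c["frame"],{"top":(260,110,380,230),"side":(220,170,340,280),"wrist":(0,0,512,384)}[n],{"top":6,"side":6,"wrist":1.5}[n])
E
```

```text
clock: 16.3
eef_pos: [507.0, -209.3, 292.4]
eef_rot: [3.141, -0.0, 0.391]
wrist_force: [0.3, -0.1, -0.1]
finger_gap: 70.7
delta cm [0.1  0.01 3.24] roll 0.003 rows 0.6 t 16.3
```

View pics/wrist7.png

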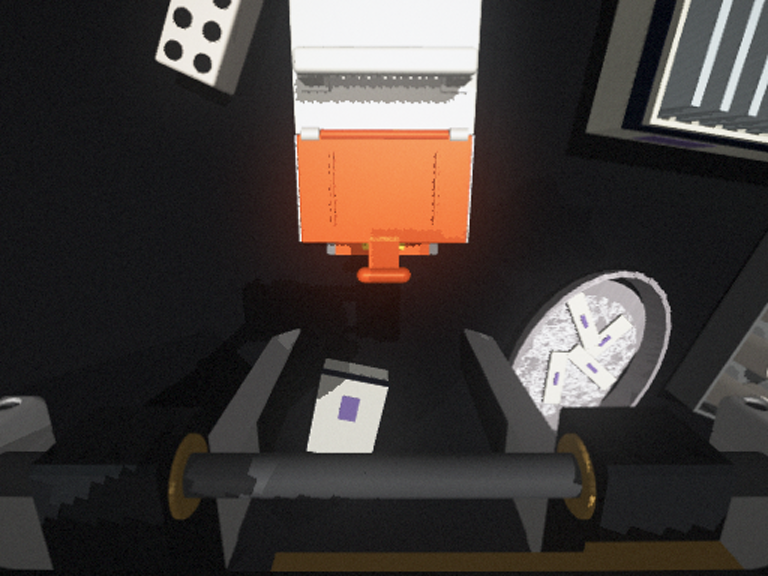

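View pics/side7.png

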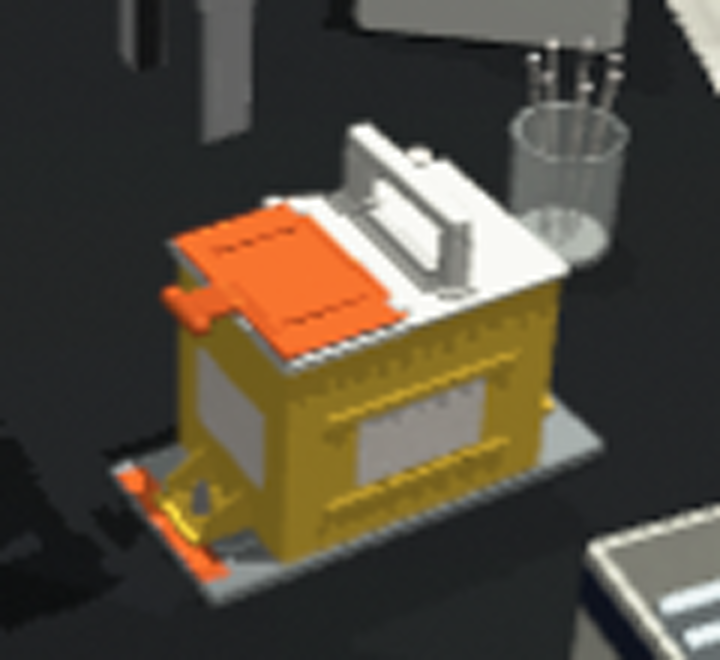

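```bash
python3 - <<'E'
from h import *
c=np.load("wrist7.npy",allow_pickle=True).item()
p=lambda u,v:[(u+.5)/1.5-.5,(v+.5)/1.5-.5]
A,B=[onz(c,p(*q),158) for q in((357,275),(412,275))]
print(A,B,(A+B)/2,np.linalg.norm(A-B),np.arctan2(-(A-B)[0],(A-B)[1]))
A,B=[onz(c,p(*q),201) for q in((293,58),(478,58))]
m=(A+B)/2;print(m,np.linalg.norm(A-B),np.arctan2(-(A-B)[0],(A-B)[1]), m[:2]-135*np.array([np.cos(.388),np.sin(.388)]))
E
```

```text
[ 500.72148055 -191.91653173  158.        ] [ 516.07590989 -229.21197541  158.        ] [ 508.39869522 -210.56425357  158.        ] 40.33247599163726 0.39054931357616574
[ 633.2487068 -159.1549774  201.       ] 102.06098683083712 0.3911476369902766 [ 508.28358264 -210.23058551]
```

```bash
python3 -m pendant '[[[0.1,0.1,3,0],[0.1,0.1,6.5,0],[0.1,0.1,9.5,0],[0.1,0.1,11.5,0],[0.1,0.1,12,0]]]'; python3 -m pendant '[[[0,0,1,0],[0,0,2,0],[0,0,2.4,0],[0,0,2.4,0]]]'; python3 - <<'E'
from h import *
go(508.3,-210,148,.39)
for n in("side","wrist"):
    c=cam(n)
    save(n+"8",c["frame"],{"side":(180,150,340,280),"wrist":(0,0,512,384)}[n],{"side":5,"wrist":1.5}[n])
E
```

```text
clock: 16.95
eef_pos: [507.6, -209.5, 169.8]
eef_rot: [-3.139, 0.002, 0.389]
wrist_force: [-0.7, -0.5, -0.1]
finger_gap: 71.0
clock: 17.35
eef_pos: [508.3, -209.8, 147.6]
eef_rot: [-3.141, 0.0, 0.388]
wrist_force: [-0.4, 0.3, -0.1]
finger_gap: 70.4
delta cm [-0.    0.02 -0.04] roll -0.002 rows 0.0 t 17.35
```

View pics/wrist8.png

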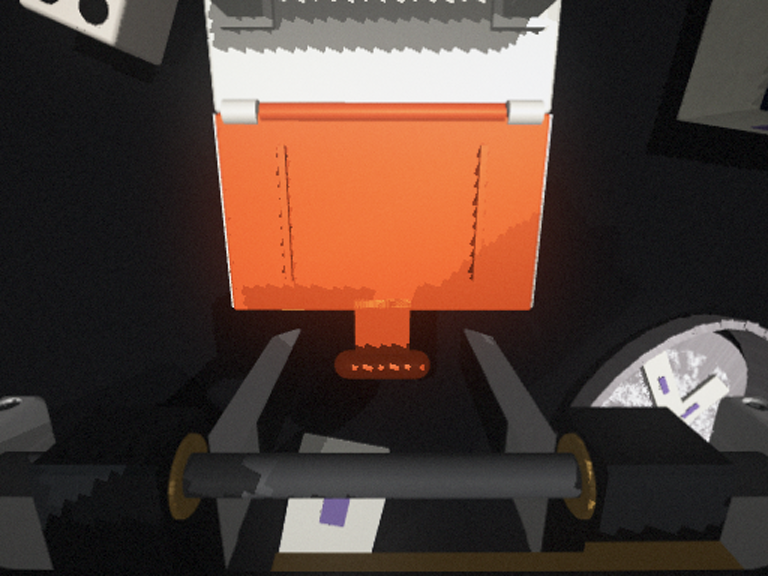

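View pics/side8.png

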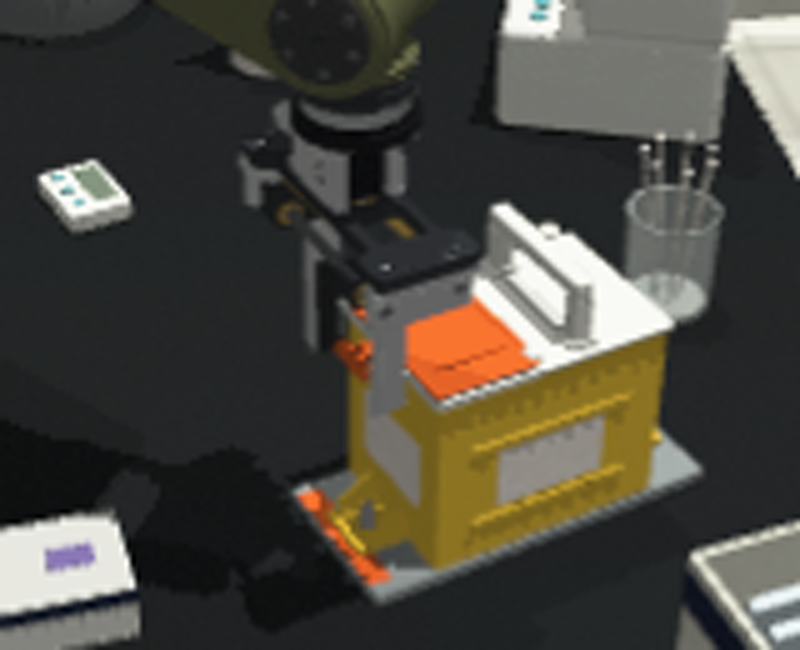

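```bash
python3 -m pendant '[[[0,0,0,0],[0,0,0,0],[0,0,0,0],[0,0,0,0],[0,0,0,0]]]' -1 6; python3 -m pendant '[[[0,0,0,0],[0,0,0,0]]]';python3 -m pendant '[[[0,0,0,0],[0,0,0,0]]]'
```

```text
clock: 17.95
eef_pos: [508.4, -209.9, 147.9]
eef_rot: [3.141, -0.0, 0.388]
wrist_force: [-0.5, 0.1, -0.4]
finger_gap: 39.1
clock: 18.15
eef_pos: [508.4, -209.9, 147.9]
eef_rot: [3.141, -0.0, 0.388]
wrist_force: [0.1, 0.5, 0.7]
finger_gap: 39.0
clock: 18.35
eef_pos: [508.4, -209.9, 147.9]
eef_rot: [3.141, -0.0, 0.388]
wrist_force: [0.2, -0.5, 0.6]
finger_gap: 39.0
```

```bash
python3 -m pendant '[[[0.02,0,-0.59,0],[0.1,0,-1.37,0],[0.28,0,-2.33,0],[0.56,0,-3.27,0],[0.93,0,-4.17,0]]]'; python3 -m pendant '[[[0,0,0,0],[0,0,0,0],[0,0,0,0]]]'; python3 - <<'E'
from h import *
for n in("side","wrist"):
    c=cam(n)
    save(n+"9",c["frame"],{"side":(180,150,340,280),"wrist":(0,0,512,384)}[n],{"side":5,"wrist":1.5}[n])
E
```

```text
clock: 18.85
eef_pos: [517.2, -206.2, 190.7]
eef_rot: [3.141, -0.0, 0.388]
wrist_force: [1.0, 1.4, -0.0]
finger_gap: 38.9
clock: 19.15
eef_pos: [516.7, -206.5, 189.2]
eef_rot: [-3.142, 0.001, 0.388]
wrist_force: [-2.2, -0.9, -0.0]
finger_gap: 38.8
```

View pics/wrist9.png

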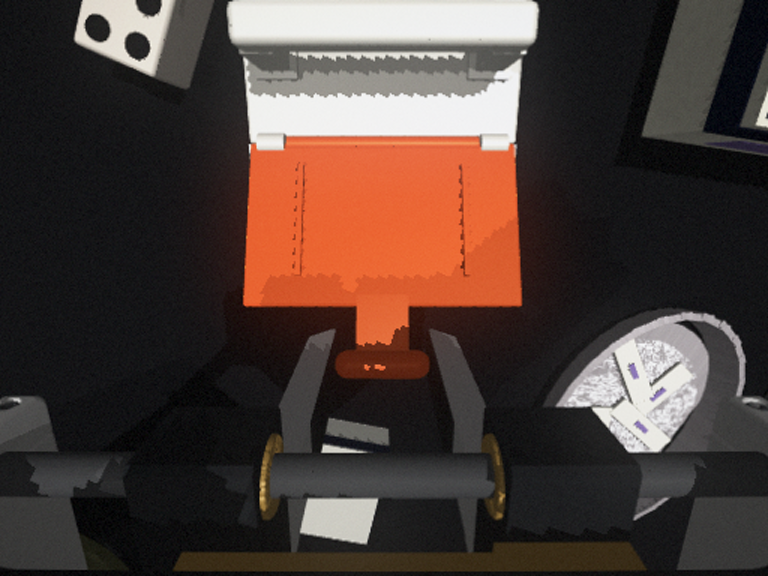

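View pics/side9.png

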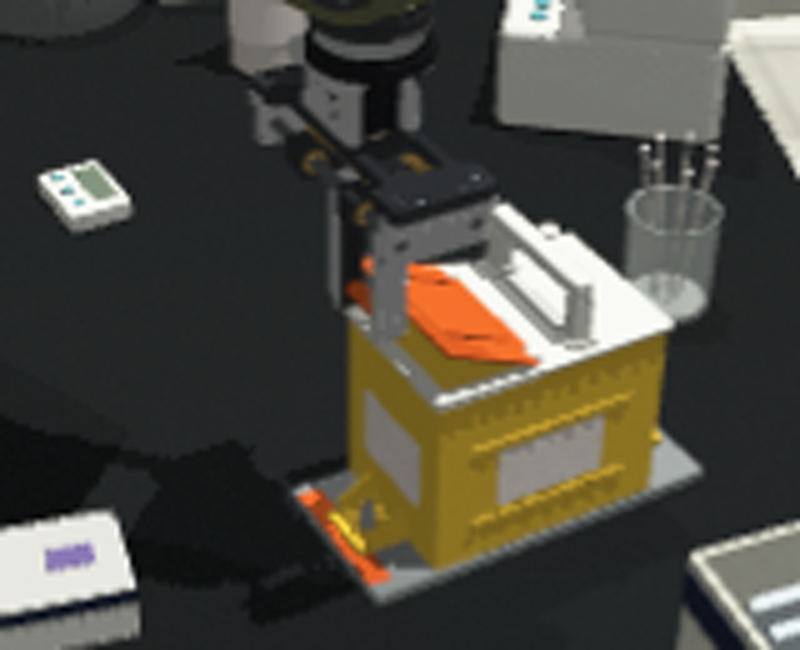

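```bash
python3 -m pendant '[[[0.46,0,-0.86,0],[1.01,0,-1.68,0],[1.63,0,-2.43,0],[2.33,0,-3.12,0],[3.09,0,-3.74,0]]]'; python3 -m pendant '[[[0.82,0,-0.54,0],[1.69,0,-0.99,0],[2.6,0,-1.35,0],[3.54,0,-1.63,0],[4.11,0,-1.74,0]]]'; python3 -m pendant '[[[0,0,0,0],[0,0,0,0],[0,0,0,0]]]'; python3 - <<'E'
from h import *
for n in("side","wrist"):
    c=cam(n)
    save(n+"10",c["frame"],{"side":(180,130,340,260),"wrist":(0,0,512,384)}[n],{"side":5,"wrist":1.5}[n])
E
```

```text
clock: 19.75
eef_pos: [546.3, -194.3, 227.7]
eef_rot: [3.141, -0.0, 0.388]
wrist_force: [1.3, 0.5, -1.0]
finger_gap: 39.3
clock: 20.25
eef_pos: [584.5, -178.8, 244.6]
eef_rot: [3.141, -0.0, 0.388]
wrist_force: [-1.4, -0.3, 2.2]
finger_gap: 39.0
clock: 20.55
eef_pos: [583.4, -179.3, 244.3]
eef_rot: [-3.142, 0.0, 0.388]
wrist_force: [0.4, -1.1, 2.9]
finger_gap: 39.2
```

View pics/wrist10.png

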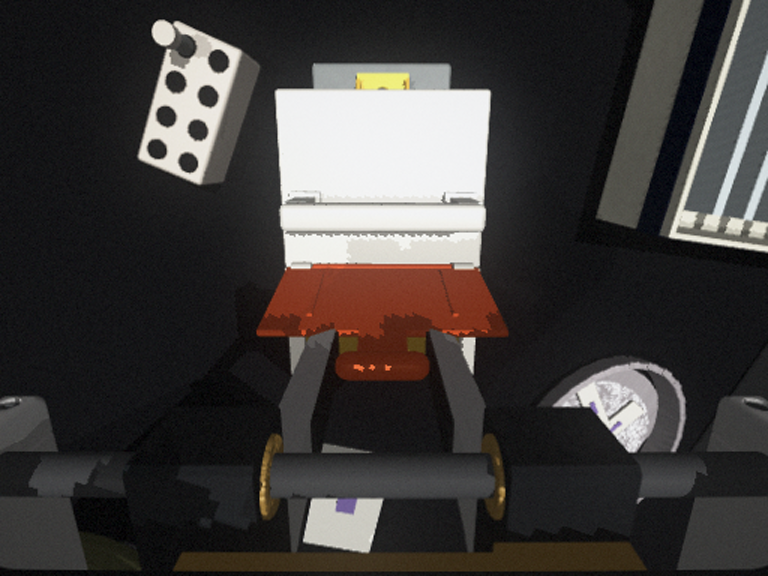

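View pics/side10.png

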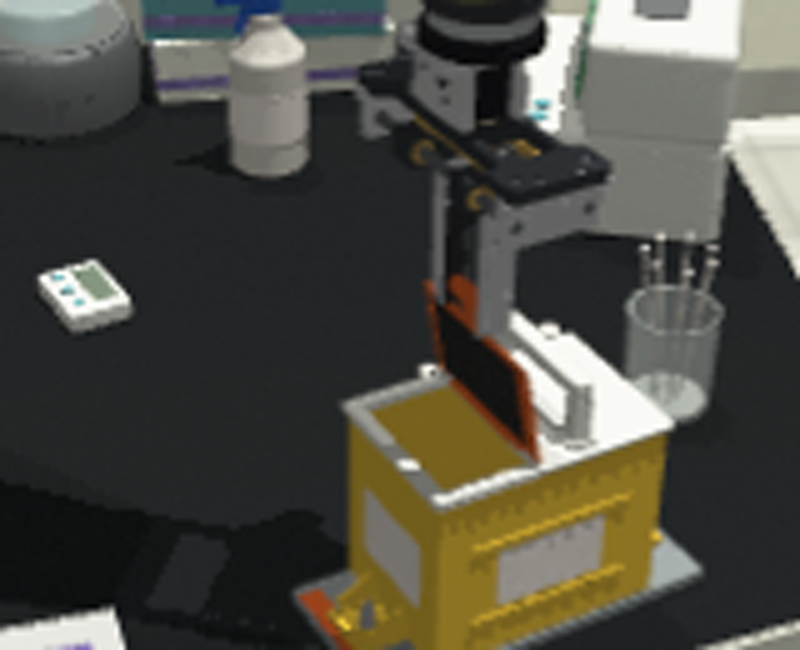

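```bash
python3 -m pendant '[[[0.5,0,-0.08,0],[1,0,-0.12,0],[1.4,0,-0.14,0],[1.68,0,-0.14,0]]]'; python3 -m pendant '[[[0,0,0,0],[0,0,0,0],[0,0,0,0]]]'; python3 - <<'E'
from h import *
for n in("side","wrist","top"):
    c=cam(n);np.save(n+"11.npy",c,allow_pickle=True)
    save(n+"11",c["frame"],{"side":(220,150,340,280),"wrist":(0,0,512,384),"top":(240,80,400,240)}[n],{"side":5,"wrist":1.5,"top":4}[n])
print(manip.read_state()["qd"])
E
```

```text
clock: 21.05
eef_pos: [599.7, -172.6, 245.8]
eef_rot: [3.141, -0.0, 0.388]
wrist_force: [-0.7, -2.2, 2.7]
finger_gap: 39.0
clock: 21.35
eef_pos: [599.1, -172.8, 245.8]
eef_rot: [3.142, 0.0, 0.388]
wrist_force: [-1.0, -1.6, 3.3]
finger_gap: 39.1
[-0.00151299  0.00133636 -0.00015137 -0.00066872  0.00075986  0.00070282]
```

View pics/wrist11.png

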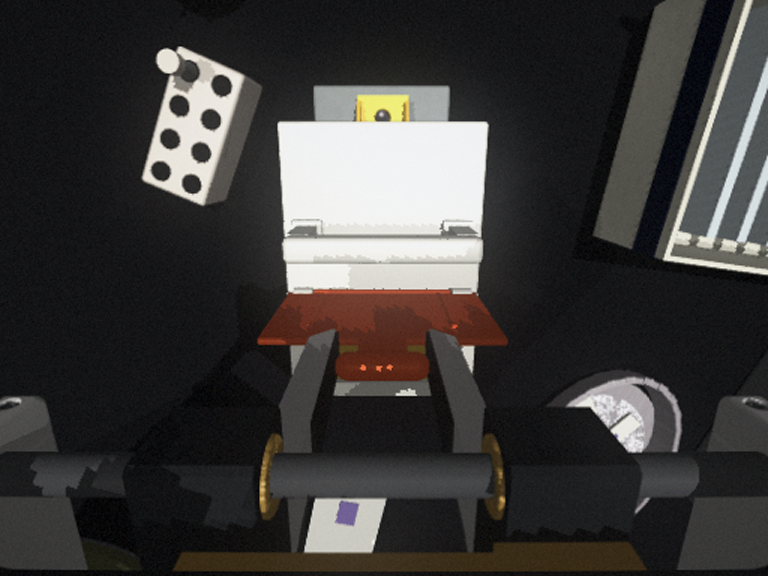

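View pics/side11.png

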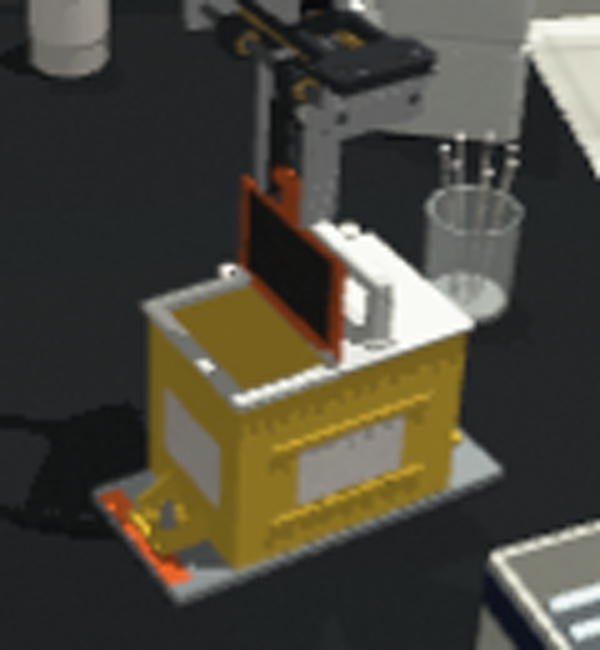

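```bash
python3 - <<'E'
from h import *
u=np.array([np.cos(.39),np.sin(.39)])
c=np.load("wrist11.npy",allow_pickle=True).item()
w=lambda a,b:[(a+.5)/1.5-.5,(b+.5)/1.5-.5]
for n,q,z in (("hinge barrel top-front",(382,291),158),("flap free edge",(382,345),230),("handle top mid",(383,250),201),("bar",(382,367),254),("lug back hole/peg",(382,115),34)):
    P=onz(c,w(*q),z);print(n,np.round(P,1),"along",round(P[:2]@u,1))
print("tcp",manip.read_state()["eef_pos"][:2]@u, "expected bin-x: hinge -15 handle +22 lugb 103.5")
c=np.load("side11.npy",allow_pickle=True).item()
s=lambda a,b:[220+(a+.5)/5-.5,150+(b+.5)/5-.5]
# flap near edge: bottom (338,355) top (343,268); offset y -59.5
O=np.array([598.9,-172.8]); v=np.array([-u[1],u[0]])
for th in (1.45,1.57,1.69):
    pts=[[*(O+v*-59.5-u*r*np.cos(th)),156+r*np.sin(th)] for r in (0,74)]
    print(th,np.round((proj(c,pts)-[220,150]+.5)*5,1).tolist())
    pts=[[*(O+v*59.5-u*r*np.cos(th)),156+r*np.sin(th)] for r in (74,)]
    print(np.round((proj(c,pts)-[220,150]+.5)*5,1).tolist())
E
```

```text
hinge barrel top-front [ 601.3 -171.7  158. ] along 490.9
flap free edge [ 596.9 -173.4  230. ] along 486.1
handle top mid [ 633.8 -158.9  201. ] along 525.7
bar [ 597.5 -173.1  254. ] along 486.9
lug back hole/peg [ 708.3 -128.2   34. ] along 606.4
tcp 488.3730149444814 expected bin-x: hinge -15 handle +22 lugb 103.5
1.45 [[336.3, 364.9], [330.5, 271.2]]
[[228.8, 179.0]]
1.57 [[336.3, 364.9], [342.9, 266.4]]
[[240.7, 174.8]]
1.69 [[336.3, 364.9], [355.1, 263.1]]
[[252.5, 172.1]]
```

```bash
python3 -m pendant '[[[0,0,0,0],[0,0,0,0],[0,0,0,0]]]'; python3 -c "
from cell import manip
print(manip.sign_off())"
```

```text
clock: 21.8
eef_pos: [599.1, -172.8, 245.8]
eef_rot: [3.142, -0.0, 0.388]
wrist_force: [1.1, -2.9, 3.1]
finger_gap: 38.9
the job is handed in; nothing more can be done
None
```

The bin is on its stand with the flap end at the orange stripe. I handed the job in at 21.8 s of the 64 s, with the gripper still holding the flap upright by its bar. The hand-in gave no verdict.

**Placing:**
- I carried the shut bin over by its handle and lowered it slowly. The only load came at touchdown, about 13 N on the stand.
- After I let go, the wrist force read about zero.
- In the last pictures a peg shows through the front and the back lug, and the foot looks flat on the plate.

**Flap:**
- I lifted it in small steps along its arc with a 6 N grip. The fingers now stand 39 mm apart on the ends of the 40 mm bar.
- The arm position puts the flap at about 1.57 rad and the side camera at about 1.58; the wrist camera agrees within about 0.02. The tool was still at the last reading.

**Disagreements:**
- The cameras differed by 2–3 mm on where the stand and bin are (side camera against top and wrist). I went mainly by the top and wrist cameras, corrected by about 1 mm before lowering, and the pegs went in without any side force.
- At the end the gripper presses down on the bar with about 3 N, and the side force reads 1–3 N.
- I did not re-measure the other items on the bench. None was touched, and those in the last pictures stand upright.

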